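# Check the pump of the dispenser over the mug

### The arm

A 6-joint arm with a two-finger parallel gripper is mounted at the origin on a cart in front of the work surface, level with it; the furniture and walls round the work are solid. World frame = base frame: x ahead of the robot, y to its left, z up, the work surface at z = 0. Lengths are in m, angles in degrees, forces in N, time in s.
With the tool pointing down it reaches from about 0.4 to 0.825 m from the base axis. Payload 7 kg.
Tool frame: the origin (TCP) lies at the very end of the fingers, on their centre line; the grasp point (between the pads) lies 19 mm behind it; z points along the fingers, y is the line along which they close (so a half turn about z gives the same grasp; the last joint's range is limited). The gripper opens to 88 mm and grips with 3 to 60 N. Pads are 19 mm wide; open, the fingers measure 130 mm over their backs; the gripper's body (78 mm by 193 mm) begins 47 mm behind the grasp point.
Start: joints at [83.543, 20.546, 0.682, 0, -70.136, -16.507], TCP at [0.263, 0.621, 0.227] pointing down, gripper open.
Joint ranges: [-176.03, 176.03], [-82.01, 121.73], [-58.28, 71.71], [-173.87, 95.51], [-174.79, -0.11], [-173.66, 173.66]. Speed limits (degrees/s): [136.94, 136.94, 172.46, 180, 180, 180].

### API

Orientations are given as [roll, pitch, yaw] about the fixed x, y, z axes, in that order (R = Rz(yaw) Ry(pitch) Rx(roll)).
In Python, from plant import get_state, capture, close_job, regions_of gives the robot as it stands.
- The arm moves only by the tool jog_arm, never from a script. Its argument "moves" is a list of rows, each a list of 3 entries, a list of its own where there are three numbers: the shift along the tool's x, y, z in cm, then the turn about the tool's z in degrees, then the finger opening in cm, from 0 to 8.76. A call has 1 to 12 rows; each row shifts and turns the commanded pose from where the row before left it, along the tool's axes as they then stand; what a row does not reach is not made up. A row lasts 1/8 s, in which the tool goes at most 62.5 mm and 10.7 degrees, less where a joint would pass 70% of its speed; a pose out of reach is approached as far as the arm can. A call is refused whole if a number of a shift passes 6.25 or a number of a turn 10.7, either way. A call with a gripper value outside its range is refused whole. The fingers move at their own pace and stop on an object; "newtons" is the grip in N (left out, the last holds). Time passes only in rows, so rows that do not move let the fingers close. It gives the time, the measured TCP pose, the force, the opening and the grip force at its end, in the units of the state.
- get_state(): the state, without advancing time (a new reading comes with each control period).
- capture(name): name is "side" or "top"; returns a dict with "pixels" (384x512x3 uint8, blue, green, red), "mtx" (3x3 intrinsics, pixels), "k1" (the pictures are not rectified: a ray, as slopes to the right and down, at radius r is drawn at 1 + k1 r^2 times it, then the intrinsics apply), "world_from_camera" (4x4, takes a point from camera to world coordinates). Camera axes: x right, y down, z forward; pixel columns grow to the right and rows downward; lengths in m; the calibration is good to about 2 mm. A picture is of the moment at which its call begins. There is no depth.
- close_job(): hands the job in; it is judged then, once.
Trained networks look in a picture, given as the dict that the camera call returned (one of the last four; its "shot" number tells which), for a name from the list of things; names that differ only in an ending like _2 or _b are one class to them, and where a whole thing is asked for, a point or a joint stands for the part that bears it (a point fixed in the world has none). Each returns a list of dicts, best first, with "confidence" (0 to 1); they miss things now and then, are a little off and sometimes report something else, mostly with a low value. They report only what shows in the picture. A call takes as long as a camera call.
- regions_of(picture, thing): "pixels" (384x512 bool, what is visible of it) and "pixel" ([column, row] in pixels, amid what is visible of it).
The state is a dict: "time_s": time; "joints": joint angles; "qd": joint speeds; "joint_torque": joint torques, N m; "tcp_pos": TCP position; "eef_rot": TCP orientation; "contact_force": force on the tool from outside, world axes, zero at the start; "moment": the same for the moment, N m; "gripper_width": finger opening in m; "gripper_force": force on a finger pad.
Only numpy, scipy, OpenCV 4.12 (cv2) and the standard library are available. Lean on these libraries where they do the work, as an engineer would, in place of code of your own. Each camera call takes 0.05 s, during which the arm holds its last target. There are 200 camera calls.

### The job

The washed, empty pump dispenser is back together and its pump needs checking. Stand the mug upright on the worktop with its opening under the spout and let go of it, then work the pump for two full strokes: each time press the head down to its stop and let it come all the way up again. Leave the dispenser standing where it is, do not tip the mug, and do not disturb the things around.

Things in the scene. Friction and masses are not known exactly. Their poses are not given: they have to be found in the camera images.
- dispenser: Blue glazed stoneware pump dispenser, loose, about 0.8 kg, a round bottle 72 mm across up to z = 120 mm, narrowing to a dark steel collar (36 mm across, top at 171 mm). Origin: centre of its underside. Its z axis points up; the steel spout sticks out along its own -x axis.
- head_top (a point): Centre of the flat top of the dispenser's steel pump head (a disc 36 mm across, on the bottle's axis), 222 mm above the worktop when up; it sinks straight down as it is pressed. Axes as the dispenser.
- spout_tip (a point): Lower end of the thin steel spout (10 mm thick), 95 mm from the bottle's axis along the dispenser's -x, 187 mm above the worktop when the head is up and 163 mm when it is down. It moves with the pump head, which does not turn. The spout's horizontal part runs from the head at 207 to 218 mm height.
- pump_head (a joint): Travel of the pump head in m: 0 is fully up, 0.024 is down at the stop. A spring pushes it up with 4 N at the top and 9 N at the stop; pushing harder than that meets the hard stop. It comes up by itself.
- mug_center (a point): White mug with small green leaves, loose, 0.27 kg, standing upright with its opening up: 95 mm high, 92 mm across the outside of the rim, about 70 mm at the foot, wall about 4 to 6 mm thick. This point lies on the axis of its round cup, half-way up (47 mm). The point's z axis is up; the handle sticks out along its -y, reaching 80 mm from the cup's axis, between 10 and 86 mm height. The rim can be pinched with one finger inside.
- spice_red: Bystander: spice jar 41 mm across, 105 mm high, dark lid and white and red label. Origin: centre of its underside.
- spice_dark: Bystander: spice jar 41 mm across, 105 mm high, dark lid and black label. Origin: centre of its underside.
- salt_shaker: Bystander: salt shaker, clear with a grey-white top, 44 mm across, 90 mm high. Origin: centre of its underside.
- tape_roll: Bystander: roll of beige tape lying flat, 98 mm across, 25 mm high. Origin: centre of its underside.

How it is judged:
By the outcome, as a careful person would: the job done as asked, in the order asked, and still so for the second after the job is handed in, with the robot touching nothing.
It also fails if it takes over 64 s, if anything falls off the work surface, if the arm or the gripper's body presses on something with over 40 N, if the wrist force passes 120 N, or if a joint passes its speed limit or range.

## Working session

There is one attempt and no reset: what is moved stays moved. The work goes in short steps, Python scripts to look and compute and a tool call to move; the robot and the scene stay as the last step left them, time stands still between calls to the robot, and variables do not carry over. Pictures are saved under pics/ and viewed, at most 10 in all, crops included, and the job is handed in when it is done.

Besides the shell and the picture viewer there is one more tool, called after "Emit:" as name(argument=value, ...), one argument or row to a line, values as JSON. jog_arm: Moves the arm, as the interface text tells. Its arguments: {"type":"object","properties":{"moves":{"type":"array"},"newtons":{"type":"number"}},"required":["moves"]}

```bash
mkdir -p pics; cat > h.py <<'E'
import numpy as np, cv2
from plant import get_state, capture, close_job, regions_of
def ray(p,px):
    M=p["mtx"]; d=np.array([(px[0]-M[0,2])/M[0,0],(px[1]-M[1,2])/M[1,1]]); u=d.copy()
    for _ in range(20): u=d/(1+p["k1"]*(u@u))
    T=np.array(p["world_from_camera"]); return T[:3,3],T[:3,:3]@np.array([u[0],u[1],1])
def at_z(p,px,z):
    o,d=ray(p,px); return o+d*(z-o[2])/d[2]
def proj(p,X):
    T=np.linalg.inv(np.array(p["world_from_camera"])); c=T[:3,:3]@np.array(X)+T[:3,3]; u=c[:2]/c[2]
    u=u*(1+p["k1"]*(u@u)); M=p["mtx"]; return [M[0,0]*u[0]+M[0,2],M[1,1]*u[1]+M[1,2]]
E
python3 - <<'E'
from h import *
s=get_state(); print(s["time_s"],s["tcp_pos"],s["eef_rot"],s["gripper_width"])
for n in("top","side"):
    p=capture(n); cv2.imwrite(f"pics/{n}0.png",p["pixels"]); p["mtx"]=np.array(p["mtx"])
    print(n,np.round(np.array(p["world_from_camera"]),3).tolist())
    for t in["dispenser","head_top","spout_tip","mug_center","spice_red","spice_dark","salt_shaker","tape_roll"]:
        r=regions_of(p,t)
        for q in r[:2]:
            ys,xs=np.nonzero(q["pixels"]); print(t,round(q["confidence"],2),np.round(q["pixel"]),len(xs),xs.min(),xs.max(),ys.min(),ys.max(),[np.round(at_z(p,q["pixel"],z)[:2],3).tolist() for z in(0,.1,.2)])
E
```

```text
0.0 [0.26318992 0.62102569 0.2256053 ] [ 1.79902211e+02 -8.18674409e-03 -2.29727844e+01] 0.08772462021800115
top [[0.012, -0.985, 0.172, 0.368], [-0.999, -0.006, 0.037, -0.017], [-0.036, -0.172, -0.984, 1.432], [0.0, 0.0, 0.0, 1.0]]
dispenser 0.56 [224. 190.] 541 215 238 176 211 [[0.615, 0.168], [0.598, 0.155], [0.58, 0.142]]
head_top 0.73 [224. 185.] 206 216 232 175 212 [[0.634, 0.17], [0.615, 0.157], [0.596, 0.144]]
mug_center 0.78 [310. 192.] 569 296 328 179 204 [[0.61, -0.141], [0.593, -0.132], [0.576, -0.123]]
spice_red 0.48 [263. 146.] 145 257 266 138 154 [[0.781, 0.03], [0.752, 0.027], [0.723, 0.023]]
spice_dark 0.63 [232. 146.] 149 227 238 140 155 [[0.782, 0.146], [0.753, 0.135], [0.724, 0.123]]
salt_shaker 0.46 [153. 185.] 152 148 162 179 193 [[0.631, 0.435], [0.613, 0.403], [0.594, 0.372]]
salt_shaker 0.3 [230. 149.] 153 227 238 140 155 [[0.768, 0.15], [0.74, 0.138], [0.712, 0.127]]
tape_roll 0.79 [382. 244.] 267 361 388 230 256 [[0.423, -0.394], [0.419, -0.368], [0.415, -0.341]]
side [[-0.954, -0.079, 0.289, 0.231], [-0.298, 0.338, -0.893, 1.224], [-0.027, -0.938, -0.346, 
[... 195 characters left out ...]
, -0.16], [0.59, 0.11]]
spout_tip 0.76 [245. 182.] 252 236 277 177 195 [[0.783, -0.419], [0.693, -0.151], [0.603, 0.118]]
spout_tip 0.38 [244. 222.] 1538 230 275 178 256 [[0.664, -0.037], [0.593, 0.169], [0.522, 0.375]]
mug_center 0.86 [271. 198.] 713 258 284 183 215 [[0.631, -0.267], [0.565, -0.024], [0.5, 0.22]]
spice_red 0.57 [201. 288.] 576 192 210 267 304 [[0.647, 0.363], [0.579, 0.503], [0.511, 0.644]]
spice_dark 0.68 [195. 226.] 472 189 203 208 244 [[0.813, 0.03], [0.718, 0.225], [0.623, 0.42]]
salt_shaker 0.8 [203. 288.] 571 192 210 267 304 [[0.642, 0.361], [0.575, 0.502], [0.507, 0.643]]
tape_roll 0.61 [322. 187.] 44 319 329 184 189 [[0.463, -0.433], [0.425, -0.163], [0.387, 0.108]]
```

```bash
python3 - <<'E'
import cv2
a=cv2.imread("pics/top0.png")[120:270,130:400]; cv2.imwrite("pics/tc.png",cv2.resize(a,None,fx=2.95,fy=2.95,interpolation=2))
a=cv2.imread("pics/side0.png")[140:320,160:360]; cv2.imwrite("pics/sc.png",cv2.resize(a,None,fx=3.3,fy=3.3,interpolation=2))
E
```

```text
(no output)
```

View pics/tc.png

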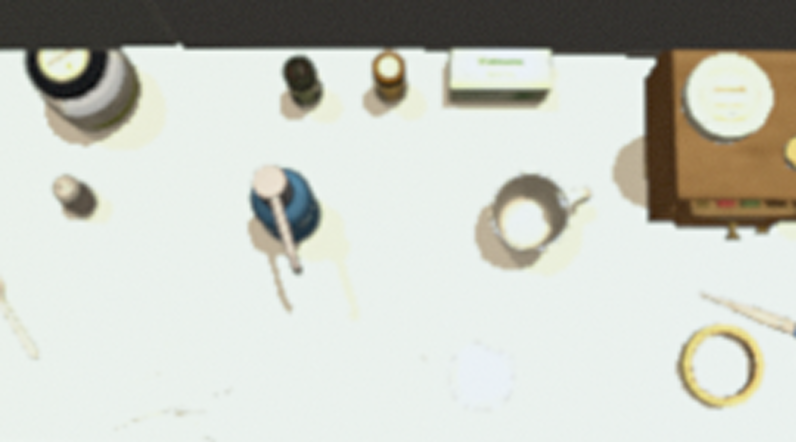

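View pics/sc.png

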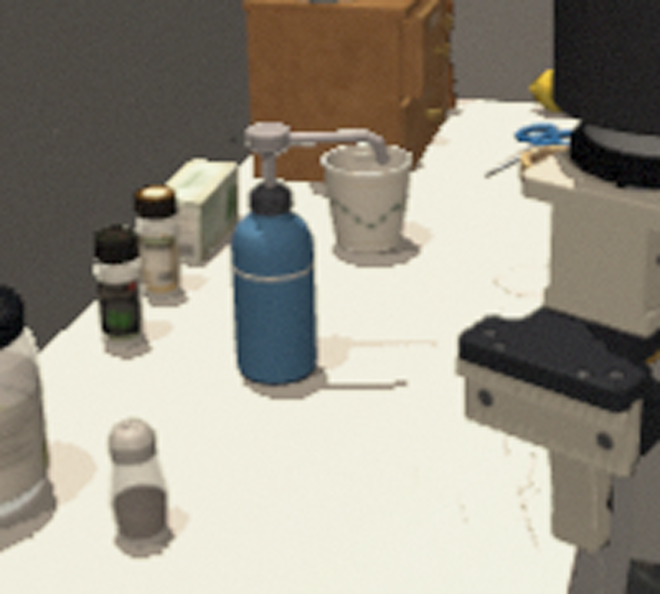

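```bash
cat > fit.py <<'E'
from h import *
from scipy.optimize import minimize
a=np.linspace(0,2*np.pi,24,endpoint=False)
ring=lambda r,z:[[r*np.cos(t),r*np.sin(t),z] for t in a]
box=lambda x0,x1,y0,y1,z0,z1:[[x,y,z] for x in(x0,x1) for y in(y0,y1) for z in(z0,z1)]
MUG=[ring(.035,0)+ring(.046,.095),box(-.006,.006,-.08,-.04,.012,.084)]
DIS=[ring(.036,0)+ring(.036,.12),ring(.036,.12)+ring(.018,.15),ring(.018,.15)+ring(.018,.171),ring(.007,.171)+ring(.007,.21),ring(.018,.207)+ring(.018,.222),
 box(-.09,0,-.005,.005,.207,.218),box(-.1,-.09,-.005,.005,.187,.216)]
def sil(p,parts,v):
    c,s=np.cos(v[2]),np.sin(v[2]); R=np.array([[c,-s,0],[s,c,0],[0,0,1]])
    m=np.zeros((384*4,512*4),np.uint8)
    for P in parts:
        q=np.array([proj(p,R@np.array(X)+[v[0],v[1],0]) for X in P])*4+1.5
        cv2.fillConvexPoly(m,cv2.convexHull(np.int32(np.round(q))),1)
    return cv2.resize(m.astype(np.float32),(512,384),interpolation=cv2.INTER_AREA)
def fit(views,parts,v0):
    def cost(u):
        v=[u[0]/100,u[1]/100,u[2]/10]; return sum(1-np.minimum(s:=sil(p,parts,v),m).sum()/np.maximum(s,m).sum() for p,m in views)
    u0=[v0[0]*100,v0[1]*100,v0[2]*10]; r=minimize(cost,u0,method="Nelder-Mead",options=dict(initial_simplex=[u0]+[list(np.array(u0)+d) for d in np.eye(3)*[1.5,1.5,3]],maxiter=120,fatol=1e-4))
    return np.array([r.x[0]/100,r.x[1]/100,np.degrees(r.x[2]/10)]),r.fun
E
python3 - <<'E'
from fit import *
P={n:capture(n) for n in("top","side")}
p=P["top"]; h=at_z(p,(221.2,181.4),.222); t=at_z(p,(230.3,211.5),.19); print("head",h,"tip",t,np.hypot(*(h-t)[:2]))
yaw=np.arctan2(*(h-t)[1::-1]); print(np.degrees(yaw))
M={(n,k):regions_of(P[n],k)[0]["pixels"].astype(np.float32) for n in P for k in("mug_center","dispenser")}
print("dis",fit([(P[n],M[n,"dispenser"]) for n in P],DIS,[h[0],h[1],yaw]))
for vs in(["top"],["top","side"]): print("mug",fit([(P[n],M[n,"mug_center"]) for n in vs],MUG,[.59,-.13,.4]))
print("mug handle tip",at_z(p,(329.3,185),.07),"top only rim c",at_z(p,(309.6,192),.095))
print(get_state()["time_s"])
E
```

```text
head [0.60298809 0.14961777 0.222     ] tip [0.51383647 0.12279218 0.19      ] 0.09310007314455397
16.746459141470257
dis (array([ 0.60342765,  0.15076608, 19.36606452]), np.float64(0.2566636800765991))
mug (array([ 0.5951202 , -0.13262627, 22.45277798]), np.float64(0.0589066743850708))
mug (array([ 0.59577941, -0.13257475, 21.32376787]), np.float64(0.16549670696258545))
mug handle tip [ 0.62183979 -0.20226554  0.07      ] top only rim c [ 0.59287447 -0.13219065  0.095     ]
1.2
```

Emit:
jog_arm(
  moves=[
    [[0,0,-1.5],9.12,8.76],
    [[0,0,-1.5],9.12,8.76],
    [[0,0,-1.5],9.12,8.76],
    [[0,0,-1.5],9.12,8.76],
    [[0,0,-1.5],9.12,8.76],
    [[4.05,-0.15,0],0,8.76],
    [[4.05,-0.15,0],0,8.76],
    [[4.05,-0.15,0],0,8.76],
    [[4.05,-0.15,0],0,8.76],
    [[4.05,-0.15,0],0,8.76],
    [[4.05,-0.15,0],0,8.76],
    [[4.05,-0.15,0],0,8.76],
  ],
)

```text
time_s: 2.7
tcp_pos: [0.3771, 0.3601, 0.3018]
eef_rot: [-180.0, 0.0, -68.6]
contact_force: [0.8, 0.3, -0.2]
gripper_width: 0.0877
gripper_force: 0.0
```

Emit:
jog_arm(
  moves=[
    [[4.05,-0.15,0],0,8.76],
    [[4.05,-0.15,0],0,8.76],
    [[4.05,-0.15,0],0,8.76],
    [[4.05,-0.15,0],0,8.76],
    [[4.05,-0.15,0],0,8.76],
    [[4.05,-0.15,0],0,8.76],
    [[4.05,-0.15,0],0,8.76],
    [[4.05,-0.15,0],0,8.76],
    [[4.05,-0.15,0],0,8.76],
    [[4.05,-0.15,0],0,8.76],
    [[4.05,-0.15,0],0,8.76],
    [[4.05,-0.15,0],0,8.76],
  ],
)

```text
time_s: 4.2
tcp_pos: [0.5715, -0.0857, 0.3018]
eef_rot: [-180.0, -0.0, -68.6]
contact_force: [1.1, -0.4, 0.5]
gripper_width: 0.0872
gripper_force: 0.0
```

```bash
cat > go.py <<'E'
from h import *
def go(x,y,z,yaw):
    s=get_state(); r=np.array(s["eef_rot"]); w=np.radians(r[2]); d=np.array([x,y,z])-s["tcp_pos"]; c,n=np.cos(w),np.sin(w)
    print("t",s["time_s"],"tcp",np.round(s["tcp_pos"],4),"rot",np.round(r,1),"q6",np.round(s["joints"],0),"w",round(s["gripper_width"],4))
    print("tool cm",np.round(100*np.array([c*d[0]+n*d[1],n*d[0]-c*d[1],-d[2]]),2),"turn",round((r[2]-yaw+180)%360-180,1))
E
python3 - <<'E'
from go import *
go(.620,-.197,.046,-68.6)
E
```

```text
t 4.2 tcp [ 0.5715 -0.0857  0.3018] rot [-180.    -0.   -68.6] q6 [ 11.   9.  -5.   0. -76.  11.] w 0.0872
tool cm [12.13 -0.44 25.58] turn 0.0
```

Emit:
jog_arm(
  moves=[
    [[4.1,-0.15,0],0,8.76],
    [[4.1,-0.15,0],0,8.76],
    [[4,-0.1,0],0,8.76],
    [[0,0,4],0,8.76],
    [[0,0,4],0,8.76],
    [[0,0,4],0,8.76],
    [[0,0,2],0,8.76],
    [[0,0,0],0,8.76],
  ],
)

```text
time_s: 5.2
tcp_pos: [0.6183, -0.1964, 0.1598]
eef_rot: [179.8, 0.1, -68.6]
contact_force: [-0.3, -0.2, 0.2]
gripper_width: 0.0875
gripper_force: 0.0
```

```bash
python3 - <<'E'
from go import *
go(.620,-.197,.046,-68.6)
a=capture("side")["pixels"][120:240,200:360]; b=capture("top")["pixels"][130:250,270:400]
cv2.imwrite("pics/c1.png",np.hstack([cv2.resize(a,(460,400),interpolation=2),cv2.resize(b,(340,400),interpolation=2)]))
E
```

```text
t 5.2 tcp [ 0.6183 -0.1964  0.1598] rot [ 1.798e+02  1.000e-01 -6.860e+01] q6 [ -0.  21.  -8.  -0. -61.  22.] w 0.0875
tool cm [ 0.12 -0.13 11.38] turn 0.0
```

View pics/c1.png

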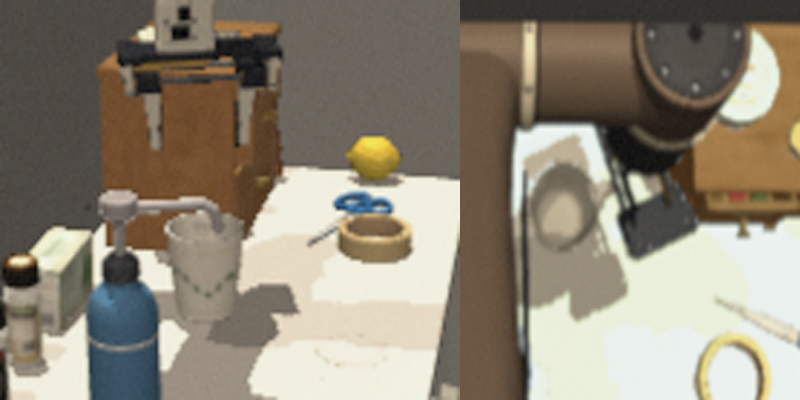

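Emit:
jog_arm(
  moves=[
    [[0.1,-0.13,2.5],0,8.76],
    [[0,0,2.5],0,8.76],
    [[0,0,2.5],0,8.76],
    [[0,0,2.5],0,8.76],
    [[0,0,1.4],0,8.76],
    [[0,0,0],0,8.76],
  ],
)

```text
time_s: 6.05
tcp_pos: [0.6211, -0.1969, 0.0476]
eef_rot: [180.0, 0.0, -68.6]
contact_force: [0.5, -0.2, -0.1]
gripper_width: 0.0875
gripper_force: 0.0
```

Emit:
jog_arm(
  moves=[
    [[0,0,0],0,5],
    [[0,0,0],0,4],
    [[0,0,0],0,3],
    [[0,0,0],0,2.5],
    [[0,0,0],0,2],
    [[0,0,0],0,1.5],
    [[0,0,0],0,1],
    [[0,0,0],0,0.5],
    [[0,0,0],0,0],
  ],
  newtons=8,
)

```text
time_s: 7.18
tcp_pos: [0.621, -0.1969, 0.0475]
eef_rot: [180.0, 0.0, -68.6]
contact_force: [-0.7, 0.5, -0.6]
gripper_width: 0.0186
gripper_force: 7.8
```

Emit:
jog_arm(
  moves=[
    [[0,0,0],0,0],
    [[0,0,0],0,0],
    [[0,0,0],0,0],
    [[0,0,-0.4],0,0],
    [[0,0,-0.4],0,0],
    [[0,0,-0.4],0,0],
    [[0,0,-0.4],0,0],
    [[0,0,-0.4],0,0],
    [[0,0,0],0,0],
  ],
  newtons=45,
)

```text
time_s: 8.3
tcp_pos: [0.6213, -0.1969, 0.068]
eef_rot: [-180.0, -0.0, -68.6]
contact_force: [-0.0, -0.7, -3.1]
gripper_width: 0.0171
gripper_force: 43.7
```

```bash
python3 - <<'E'
from go import *
go(.44,.097,.066,-162)
a=capture("side")["pixels"][150:250,220:340]; b=capture("top")["pixels"][150:250,260:360]
cv2.imwrite("pics/c2.png",np.hstack([cv2.resize(a,(480,400),interpolation=2),cv2.resize(b,(320,400),interpolation=2)]))
E
```

```text
t 8.3 tcp [ 0.6213 -0.1969  0.068 ] rot [-180.    -0.   -68.6] q6 [ -0.  26. -13.   0. -51.  22.] w 0.0171
tool cm [-33.99   6.13   0.2 ] turn 93.4
```

View pics/c2.png

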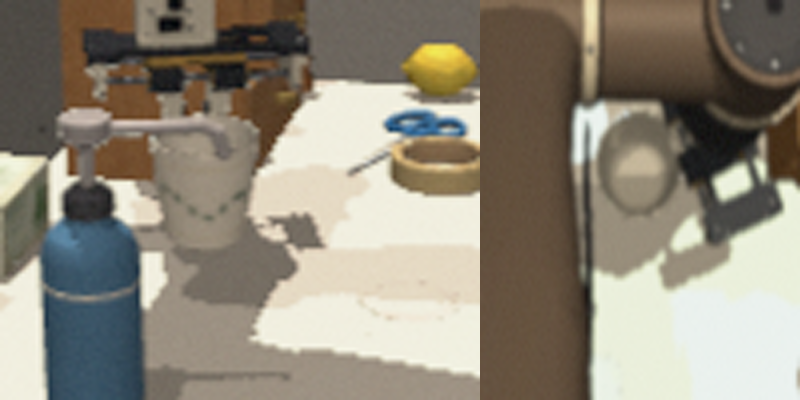

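Emit:
jog_arm(
  moves=[
    [[-1.4,1.2,0],0,0],
    [[-1.4,1.2,0],0,0],
    [[-1.4,1.2,0],0,0],
    [[-1.4,1.2,0],0,0],
    [[-1.4,1.2,0],0,0],
    [[-1.4,1.2,0],0,0],
    [[-1.4,1.2,0],0,0],
    [[-1.4,1.2,0],0,0],
    [[-1.4,1.0,0],0,0],
    [[-1.4,0,0],0,0],
  ],
)

```text
time_s: 9.65
tcp_pos: [0.4704, -0.1049, 0.0676]
eef_rot: [180.0, 0.0, -68.6]
contact_force: [0.1, 0.4, -1.8]
gripper_width: 0.0172
gripper_force: 43.7
```

```bash
python3 - <<'E'
from go import *
go(.501,-.093,.066,-162)
p=capture("side")
for h in(0,.066,.1,.15,.2,.25): print(h,np.round(proj(p,[.263,.621,.2256+h]),0),np.round(proj(p,[.263-.05,.621,.2256+h]),0))
a=cv2.imread("pics/side0.png")[0:330,260:512]; cv2.imwrite("pics/c3.png",cv2.resize(a,None,fx=1.7,fy=1.7))
E
```

```text
t 9.65 tcp [ 0.4704 -0.1049  0.0676] rot [180.    0.  -68.6] q6 [ 11.  12. -35.  -0. -43.  11.] w 0.0172
tool cm [ 0.01 -3.29  0.16] turn 93.4
0 [353. 289.] [387. 294.]
0.066 [355. 251.] [390. 255.]
0.1 [356. 231.] [392. 234.]
0.15 [358. 199.] [395. 202.]
0.2 [361. 166.] [398. 168.]
0.25 [363. 130.] [402. 132.]
```

View pics/c3.png

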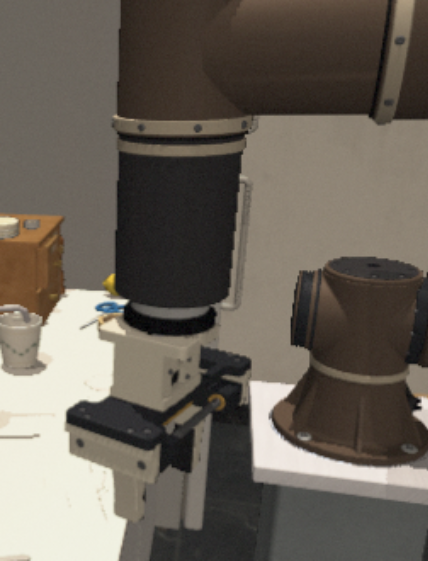

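Emit:
jog_arm(
  moves=[
    [[0,0,0],5,0],
    [[0,0,0],8,0],
    [[0,0,0],9,0],
    [[0,0,0],9,0],
    [[0,0,0],9,0],
    [[0,0,0],9,0],
    [[0,0,0],9,0],
    [[0,0,0],9,0],
    [[0,0,0],9,0],
    [[0,0,0],9,0],
    [[0,0,0],6,0],
    [[0,0,0],2.4,0],
  ],
)

```text
time_s: 11.2
tcp_pos: [0.4716, -0.1049, 0.0676]
eef_rot: [-180.0, 0.0, -162.1]
contact_force: [0.5, 0.3, -2.5]
gripper_width: 0.0171
gripper_force: 43.8
```

```bash
python3 - <<'E'
from go import *
go(.489,-.055,.066,-162)
go(.4395,.097,.066,-162)
from fit import *
P={n:capture(n) for n in("top","side")}
for n in P:
    r=regions_of(P[n],"dispenser"); print(n,[x["confidence"] for x in r])
    if r: print(fit([(P[n],r[0]["pixels"].astype(np.float32))],DIS,[.603,.15,.31]))
a=P["side"]["pixels"][130:270,200:368]; b=P["top"]["pixels"][140:260,180:300]
cv2.imwrite("pics/c4.png",np.hstack([cv2.resize(a,(480,400),interpolation=2),cv2.resize(b,(320,320),interpolation=2).repeat(1,0) if 0 else cv2.resize(b,(320,400),interpolation=2)]))
E
```

```text
t 11.2 tcp [ 0.4716 -0.1049  0.0676] rot [-180.     0.  -162.1] q6 [ 11.  12. -35.   0. -43. -83.] w 0.0171
tool cm [-3.19  4.22  0.16] turn -0.1
t 11.2 tcp [ 0.4716 -0.1049  0.0676] rot [-180.     0.  -162.1] q6 [ 11.  12. -35.   0. -43. -83.] w 0.0171
tool cm [-3.16 20.2   0.16] turn -0.1
top [0.49]
(array([ 0.603     ,  0.15      , 17.76169165]), np.float64(1.0))
side [0.82]
(array([ 0.60261634,  0.15052919, 17.30210104]), np.float64(0.07812011241912842))
```

View pics/c4.png

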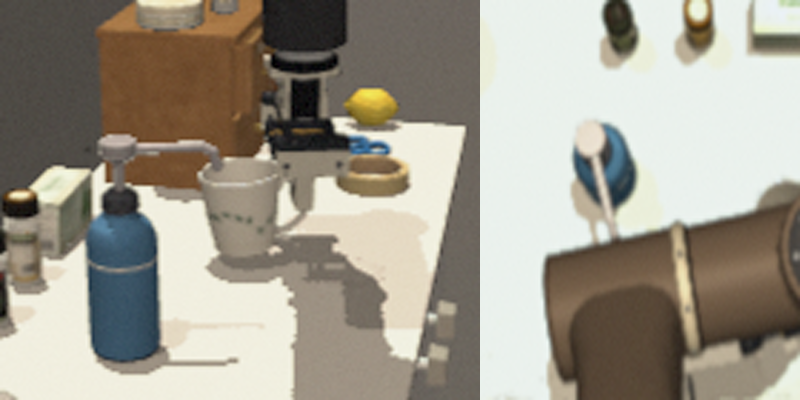

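Emit:
jog_arm(
  moves=[
    [[-0.3,1,0],0,0],
    [[-0.3,2,0],0,0],
    [[-0.3,2.2,0],0,0],
    [[-0.3,2.2,0],0,0],
    [[-0.3,2.2,0],0,0],
    [[-0.3,2.2,0],0,0],
    [[-0.3,2.2,0],0,0],
    [[-0.3,2.2,0],0,0],
    [[-0.3,2,0],0,0],
    [[-0.3,1.5,0],0,0],
    [[-0.1,0.6,0],0,0],
    [[0,0,0],0,0],
  ],
)

```text
time_s: 12.9
tcp_pos: [0.4377, 0.0975, 0.0675]
eef_rot: [-180.0, -0.0, -161.9]
contact_force: [-0.1, -0.7, -2.8]
gripper_width: 0.0169
gripper_force: 43.8
```

```bash
python3 - <<'E'
from go import *
go(.4385,.0985,.048,-162)
from fit import *
p=capture("side"); r=regions_of(p,"mug_center"); print([x["confidence"] for x in r])
R=MUG; import numpy as np
z=.02
print(fit([(p,r[0]["pixels"].astype(np.float32))],[[[x,y,w+z] for x,y,w in q] for q in MUG],[.505,.119,np.radians(-72)]))
E
```

```text
t 12.9 tcp [0.4377 0.0975 0.0675] rot [-180.    -0.  -161.9] q6 [  38.    9.  -39.    0.  -42. -110.] w 0.0169
tool cm [-0.11  0.07  1.95] turn 0.1
[0.64]
(array([0.49956175, 0.12941411, 8.58157588]), np.float64(0.13484323024749756))
```

Emit:
jog_arm(
  moves=[
    [[0,0,0.5],0,0],
    [[0,0,0.5],0,0],
    [[0,0,0.4],0,0],
    [[0,0,0.3],0,0],
    [[0,0,0.2],0,0],
    [[0,0,0.05],0,0],
    [[0,0,0],0,0],
  ],
)

```text
time_s: 13.88
tcp_pos: [0.4377, 0.0972, 0.0481]
eef_rot: [-180.0, -0.0, -162.0]
contact_force: [-1.8, -0.4, 0.7]
gripper_width: 0.0175
gripper_force: 43.9
```

```bash
python3 - <<'E'
from go import *
go(.4385,.0985,.048,-162)
p=capture("side"); a=p["pixels"][130:270,180:348].copy()
cv2.imwrite("pics/c5.png",cv2.resize(a,(720,600),interpolation=2))
E
```

```text
t 13.875 tcp [0.4377 0.0972 0.0481] rot [-180.   -0. -162.] q6 [  38.   11.  -40.    0.  -39. -110.] w 0.0175
tool cm [-0.12  0.1   0.01] turn 0.0
```

View pics/c5.png

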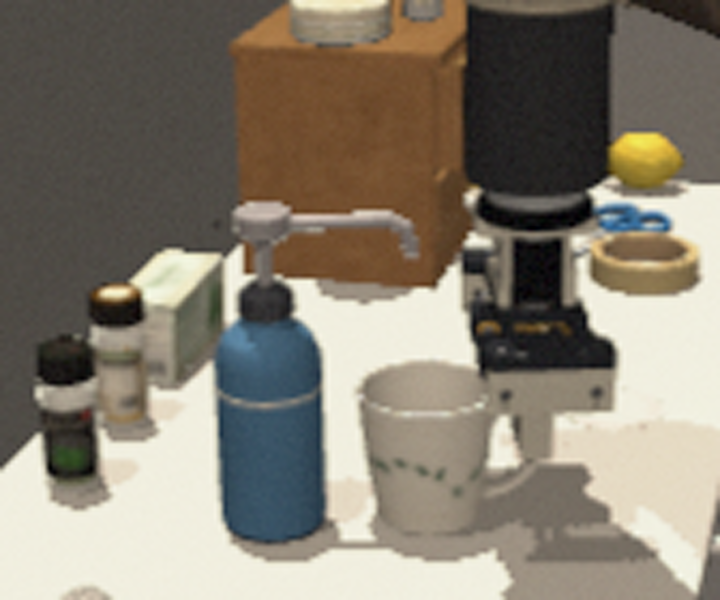

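Emit:
jog_arm(
  moves=[
    [[0,0,0],0,3],
    [[0,0,0],0,5],
    [[0,0,0],0,6],
    [[0,0,0],0,6],
    [[0,0,-1],0,6],
    [[0,0,-3],0,6],
    [[0,0,-4],0,6],
    [[0,0,-4],0,6],
    [[0,0,-4],0,5],
    [[0,0,-4],0,4],
    [[0,0,-3],0,2],
    [[0,0,0],0,0],
  ],
  newtons=15,
)

```text
time_s: 15.42
tcp_pos: [0.4388, 0.0977, 0.2812]
eef_rot: [179.9, 0.3, -162.0]
contact_force: [0.5, -0.0, -0.8]
gripper_width: 0.0251
gripper_force: 0.0
```

```bash
python3 - <<'E'
from go import *
from fit import *
go(.603,.1505,.26,-162)
p=capture("side"); print("rim",at_z(p,(279.9,220.5),.095))
r=regions_of(p,"mug_center"); print(fit([(p,r[0]["pixels"].astype(np.float32))],MUG,[.505,.119,np.radians(-72)]))
r=regions_of(p,"dispenser"); print(fit([(p,r[0]["pixels"].astype(np.float32))],DIS,[.603,.15,.3]))
E
```

```text
t 15.425 tcp [0.4388 0.0977 0.2812] rot [ 179.9    0.3 -162. ] q6 [  38.   -4.  -21.    0.  -72. -110.] w 0.0251
tool cm [-17.25  -0.07   2.12] turn 0.0
rim [0.50118665 0.123623   0.095     ]
(array([  0.50385112,   0.1159441 , -57.18318452]), np.float64(0.15581786632537842))
(array([ 0.60296228,  0.14999976, 20.37612172]), np.float64(0.1042795181274414))
```

Emit:
jog_arm(
  moves=[
    [[-3,0,0],0,0],
    [[-4,0,0],0,0],
    [[-4,0,0],0,0],
    [[-4,0,0],0,0],
    [[-2.2,-0.05,0],0,0],
    [[0,0,1.5],0,0],
    [[0,0,1.5],0,0],
    [[0,0,1],0,0],
    [[0,0,1],0,0],
    [[0,0,0],0,0],
  ],
)

```text
time_s: 16.82
tcp_pos: [0.6009, 0.1498, 0.2275]
eef_rot: [-180.0, -0.1, -162.0]
contact_force: [0.6, 0.3, -0.1]
gripper_width: 0.0005
gripper_force: 0.0
```

```bash
python3 - <<'E'
from go import *
go(.603,.1502,.1975,-162)
b=capture("side")["pixels"][140:250,180:300]
cv2.imwrite("pics/c6.png",cv2.resize(b,(600,550),interpolation=2))
E
```

```text
t 16.825 tcp [0.6009 0.1498 0.2275] rot [-1.80e+02 -1.00e-01 -1.62e+02] q6 [  32.   15.   -7.   -0.  -68. -104.] w 0.0005
tool cm [-0.21 -0.03  3.  ] turn 0.0
```

View pics/c6.png

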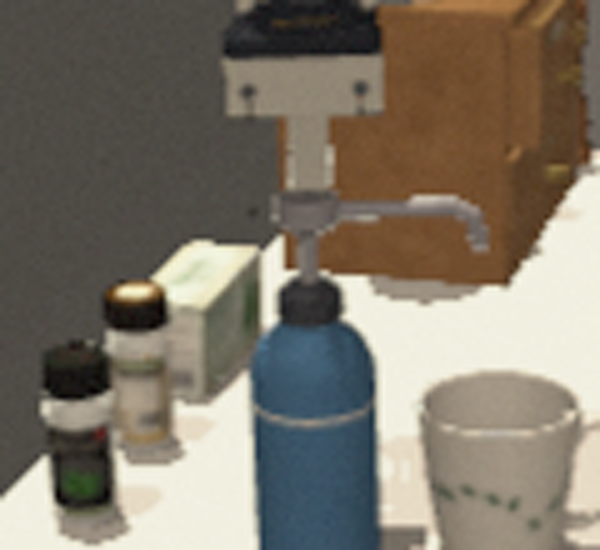

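The fingers (crop x 310) sit centred just above the head at crop (307,200), and the mug stands clear below the spout. I'll press now.

Emit:
jog_arm(
  moves=[
    [[-0.1,0,0.4],0,0],
    [[0,0,0.4],0,0],
    [[0,0,0.4],0,0],
    [[0,0,0.4],0,0],
    [[0,0,0.4],0,0],
    [[0,0,0.4],0,0],
    [[0,0,0.3],0,0],
    [[0,0,0.1],0,0],
    [[0,0,0],0,0],
  ],
)

```text
time_s: 18.0
tcp_pos: [0.603, 0.1505, 0.2009]
eef_rot: [-180.0, 0.1, -161.9]
contact_force: [-2.2, 0.4, 7.6]
gripper_width: 0.0011
gripper_force: 3.8
```

Emit:
jog_arm(
  moves=[
    [[0,0,0.2],0,0],
    [[0,0,0],0,0],
    [[0,0,0],0,0],
  ],
)

```text
time_s: 18.38
tcp_pos: [0.603, 0.1505, 0.1991]
eef_rot: [-180.0, 0.1, -161.9]
contact_force: [-1.6, 1.7, 8.3]
gripper_width: 0.0006
gripper_force: 4.0
```

Emit:
jog_arm(
  moves=[
    [[0,0,0.15],0,0],
    [[0,0,0],0,0],
    [[0,0,0],0,0],
  ],
)

```text
time_s: 18.75
tcp_pos: [0.6033, 0.1505, 0.1983]
eef_rot: [-180.0, 0.2, -161.9]
contact_force: [-2.0, 1.1, 11.5]
gripper_width: 0.0006
gripper_force: 5.7
```

Emit:
jog_arm(
  moves=[
    [[0,0,0.15],0,0],
    [[0,0,0],0,0],
    [[0,0,0],0,0],
  ],
)

```text
time_s: 19.12
tcp_pos: [0.604, 0.1506, 0.1983]
eef_rot: [-180.0, 0.3, -161.9]
contact_force: [-3.0, 0.1, 17.7]
gripper_width: 0.0005
gripper_force: 9.0
```

Emit:
jog_arm(
  moves=[
    [[0,0,-0.6],0,0],
    [[0,0,-0.8],0,0],
    [[0,0,-0.8],0,0],
    [[0,0,-0.8],0,0],
    [[0,0,-0.6],0,0],
    [[0,0,0],0,0],
    [[0,0,0],0,0],
    [[0,0,0],0,0],
    [[0,0,0],0,0],
  ],
)

```text
time_s: 20.25
tcp_pos: [0.6024, 0.1503, 0.2308]
eef_rot: [-180.0, -0.0, -162.0]
contact_force: [-0.7, 0.2, -0.9]
gripper_width: 0.0004
gripper_force: 0.0
```

```bash
python3 - <<'E'
from go import *
from fit import *
go(.603,.1502,.1965,-162)
p=capture("side")
r=regions_of(p,"dispenser"); print(r[0]["confidence"],fit([(p,r[0]["pixels"].astype(np.float32))],DIS,[.603,.15,.3]))
b=p["pixels"][140:250,180:300]
cv2.imwrite("pics/c7.png",cv2.resize(b,(600,550),interpolation=2))
E
```

```text
t 20.25 tcp [0.6024 0.1503 0.2308] rot [-180.   -0. -162.] q6 [  32.   15.   -6.   -0.  -69. -104.] w 0.0004
tool cm [-0.06 -0.03  3.43] turn 0.0
0.57 (array([ 0.60335279,  0.14866526, 16.84947396]), np.float64(0.14750492572784424))
```

View pics/c7.png

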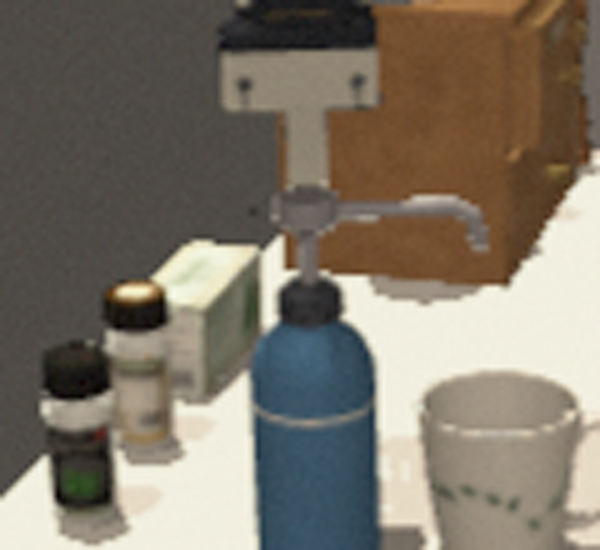

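The head is fully up again at the same pixels as before (crop y 185-225), and the dispenser and mug have not moved. Second stroke next.

Emit:
jog_arm(
  moves=[
    [[0,0,0.5],0,0],
    [[0,0,0.5],0,0],
    [[0,0,0.5],0,0],
    [[0,0,0.5],0,0],
    [[0,0,0.5],0,0],
    [[0,0,0.4],0,0],
    [[0,0,0.35],0,0],
    [[0,0,0.2],0,0],
    [[0,0,0.1],0,0],
    [[0,0,0],0,0],
    [[0,0,0],0,0],
  ],
)

```text
time_s: 21.72
tcp_pos: [0.6038, 0.1505, 0.1983]
eef_rot: [-180.0, 0.2, -161.9]
contact_force: [-3.6, 0.6, 16.3]
gripper_width: 0.0004
gripper_force: 8.0
```

Emit:
jog_arm(
  moves=[
    [[0,0,-0.6],0,0],
    [[0,0,-0.8],0,0],
    [[0,0,-0.8],0,0],
    [[0,0,-0.8],0,0],
    [[0,0,-0.6],0,0],
    [[0,0,-2],0,0],
    [[0,0,-3],0,0],
    [[0,0,-3],0,0],
    [[0,0,0],0,0],
    [[0,0,0],0,0],
    [[0,0,0],0,0],
  ],
)

```text
time_s: 23.1
tcp_pos: [0.602, 0.1502, 0.3103]
eef_rot: [-180.0, -0.1, -162.0]
contact_force: [0.3, -0.0, 0.7]
gripper_width: 0.0005
gripper_force: 0.0
```

```bash
python3 - <<'E'
from go import *
from fit import *
go(.603,.1502,.3,-162)
p=capture("side")
for k,P,v in(("dispenser",DIS,[.603,.15,.3]),("mug_center",MUG,[.505,.119,-1.2])):
    r=regions_of(p,k); print(k,r[0]["confidence"],fit([(p,r[0]["pixels"].astype(np.float32))],P,v))
cv2.imwrite("pics/c8.png",cv2.resize(p["pixels"][130:310,170:350],(600,600),interpolation=2))
E
```

```text
t 23.1 tcp [0.602  0.1502 0.3103] rot [-1.80e+02 -1.00e-01 -1.62e+02] q6 [  32.   13.    1.   -0.  -78. -104.] w 0.0005
tool cm [-0.1  -0.03  1.03] turn 0.0
dispenser 0.74 (array([ 0.60443577,  0.14570899, 14.30454404]), np.float64(0.10092735290527344))Traceback (most recent call last):
  File "<stdin>", line 6, in <module>
IndexError: list index out of range
```

```bash
python3 - <<'E'
from h import *
p=capture("side")
cv2.imwrite("pics/c9.png",cv2.resize(p["pixels"][130:270,180:348],(720,600),interpolation=2))
E
```

```text
(no output)
```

View pics/c9.png

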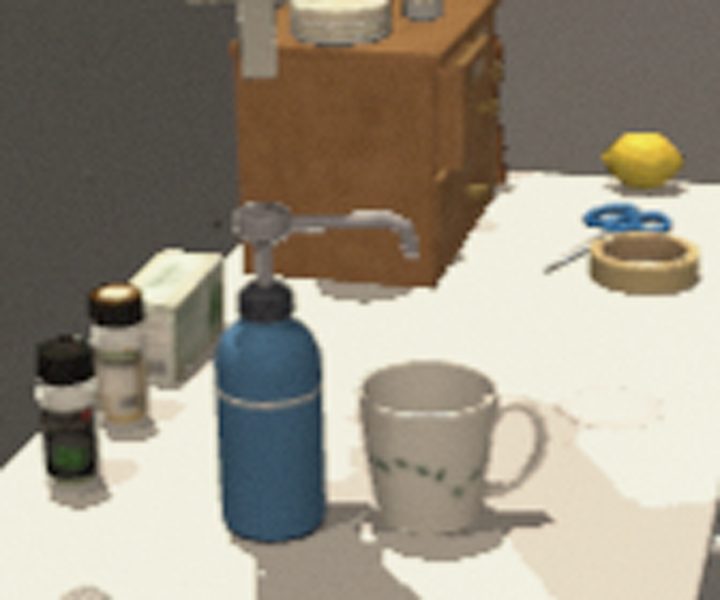

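The dispenser and mug are at the same pixels as before (bottle base at (275,535), mug rim centre at (428,388)). The head is up at (262,220), and the gripper is clear above it.

```bash
python3 -c "
from plant import close_job; print(close_job())"
```

```text
the job is handed in; nothing more can be done
None
```

The mug stands upright with its opening under the spout, the pump made two full strokes to its stop and back up, and the job is handed in at about 23 s of the 64 s allowed; the hand-in returned no verdict.

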